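Open a push-and-turn safety cap

TASK

Open the wood-sealer bottle that leans in its wooden cradle. It has a child-resistant cap: push the cap down along the bottle's leaning axis and keep it down while turning it anticlockwise until it unlocks (turning alone only slips round), then lift it off and stand it upright, wing grip up, in the middle of the round cork coaster, leaving the mug and the round tin where they are.

Things in the scene. Friction and masses are not known exactly. Their poses are not given: they have to be found in the camera images.
- cap: Black round cap on the leaning bottle: ribbed skirt 60 mm across and 35 mm high with a flat top; on that a straight wing grip 56 mm long, 16 mm wide, 28 mm high (cap 63 mm high in all, about 60 g). Origin: centre of its open underside. z points out through the wing, on the bottle along the bottle's axis (30 degrees from vertical); x along the wing, y across it. Flat top at z = 35, wing z = 35 to 63 mm
- lock (a joint): Hidden lock's turn, rad: 0 to 0.2 at the start (locked), cap free from 0.5 on, stop at 1.6; stays where left. It turns only with the cap pressed, anticlockwise seen from above the wing (positive about cap z). Press travel 8 mm against a spring; teeth grip from 4 mm, so keep the cap 6 to 7 mm down (10 to 20 N). Up to 0.63 rad free play comes first: 1.25 rad of pressed turn always unlocks. Several grasps are allowed
- neck (a point): Root of the bottle's neck, on the bottle's axis. The resting cap's underside is 8 mm from here along the axis (0 mm fully pressed). Locked or unpressed, the cap cannot be pulled off, it only slips round. Unlocked and let go it rises 3 mm by itself and lifts off freely along the axis: 30 mm above rest it is clear of the neck
- cradle: Fixed wooden cradle, base 170 x 120 mm, front edge 45 mm before its origin, holding a white 80 mm bottle with a steel strap. The bottle leans 30 degrees from vertical towards the cradle's -x side (roughly towards the robot). Origin on the table, 140 mm straight below the neck's root; z up
- coaster: Round cork coaster lying on the table, 96 mm in diameter, 8 mm thick, loose; origin at the centre of its underside, z up
- mug: Green mug, 94 mm high, 86 mm wide with a handle, standing on the table on the other side of the cradle from the coaster; bystander. Origin on the table under it
- pin_tin: Round white tin with a green lid, 64 mm in diameter, 28 mm high, on the table far ahead to the left; bystander. Origin at the centre of its underside
Things that resemble listed ones, but are neither listed nor needed, are in the scene too. There is more than one size of the coaster; the job needs the largest.

How it is judged:
By the outcome, as a careful person would: the job done as asked, in the order asked, and still so for the second after the job is handed in, with the robot touching nothing.
It also fails if it takes over 45 s, if anything falls off the work surface, if the arm or the gripper's body presses on something with over 40 N, if the wrist force passes 120 N, or if a joint passes its speed limit or range.

ROBOT

A 6-joint arm with a two-finger parallel gripper is mounted at the origin on the work surface; the furniture and walls round the work are solid. World frame = base frame: x ahead of the robot, y to its left, z up, the work surface at z = 0. Lengths are in mm, angles in rad, forces in N, time in s.
With the tool pointing down it reaches from about 350 to 975 mm from the base axis. Payload 7.1 kg.
Tool frame: the origin (TCP) lies midway between the tips of the shut fingers; the grasp point (between the pads) lies 19 mm behind it (ctrl.grasp_offset is the distance from the TCP to the grasp point, in mm); z points along the fingers, y is the line along which they close (so a half turn about z gives the same grasp; the last joint's range is limited). The gripper opens to 88 mm and grips with 3 to 60 N. Pads are 20 mm wide; open, the fingers measure 115 mm over their backs; the gripper's body (75 mm by 178 mm) begins 61 mm behind the grasp point.
Start: joints at [1.233, 0.423, 1.63, -0, 1.089, -0.019], TCP at [195.86, 593.501, 222.675] pointing down, gripper open.
Joint ranges: [-3, 3], [-0.9, 2.11], [0.09, 2.58], [-1.31, 4.45], [0.11, 2.69], [-2.54, 2.54]. Speed limits (rad/s): [2.39, 2.39, 3.01, 3.14, 3.14, 3.14].

INTERFACE

Orientations are given as a rotation vector (axis times angle).
In Python, from workcell import ctrl gives the robot as it stands. The module is installed in compiled form; this text tells all that it offers.
- The arm moves only by the tool servo_tool, never from a script. Its argument "rows" is a list of rows, each a list of 7 numbers: the turn, a rotation vector about the tool's x, y, z as a fraction of full scale, then the shift along the tool's x, y, z as a fraction of full scale, then the finger opening in mm, from 0 to 87.8. A call has 1 to 10 rows; each row is the pose to reach, as a shift and turn from the pose commanded when the call began, along the tool's axes at that moment; what a row does not reach only later rows make up. Full scale, the value 1, is 20 cm for a shift and 1.5 rad for a turn. A row lasts 1/8 s, in which the tool goes at most 62.5 mm and 10.7 degrees, less where a joint would pass 70% of its speed; a pose out of reach is approached as far as the arm can. A call with a number of a shift or a turn outside -1 to 1 is refused whole. A call with a gripper value outside its range is refused whole. The fingers move at their own pace and stop on an object; the grip force is fixed at half the most. Time passes only in rows, so rows that repeat a pose let the fingers close. It gives the time, the measured TCP pose, the force, the opening and the grip force at its end, in the units of the state.
- ctrl.get_obs(): the state, without advancing time (a new reading comes with each control period).
- ctrl.get_image(name): name is "side" or "top" or "wrist"; returns (picture, depth): 400x640x3 uint8, red, green, blue; 400x640 float32, mm along the optical axis (not along the pixel's ray), 0 where there is no reading.
- ctrl.camera_info(name): a dict with "intrinsics" (3x3 intrinsics, pixels), "k1" (the pictures are not rectified: a ray, as slopes to the right and down, at radius r is drawn at 1 + k1 r^2 times it, then the intrinsics apply), "R" (3x3) and "t" (3): a world point X has camera coordinates R X + t. Camera axes: x right, y down, z forward; pixel columns grow to the right and rows downward; lengths in mm; the calibration is good to about 2 mm. A picture is of the moment at which its call begins: read the wrist's pose just before it. camera_info takes no time and is no camera call; for the wrist camera it gives the pose at the moment of the call.
- ctrl.close_job(): hands the job in; it is judged then, once.
The state is a dict: "t": time; "qpos": joint angles; "qvel": joint speeds; "joint_torque": joint torques, N m; "ee_pos": TCP position; "orientation": TCP orientation; "ft_force": force on the tool from outside, world axes, zero at the start; "moment": the same for the moment, N m; "width": finger opening in mm; "grasp_force": force on a finger pad.
Only numpy, scipy, OpenCV 4.12 (cv2) and the standard library are available. Lean on these libraries where they do the work, as an engineer would, in place of code of your own. Each camera call takes 0.05 s, during which the arm holds its last target. There are 200 camera calls.

## Working session

There is one attempt and no reset: what is moved stays moved. The work goes in short steps, Python scripts to look and compute and a tool call to move; the robot and the scene stay as the last step left them, time stands still between calls to the robot, and variables do not carry over. Pictures are saved under pics/ and viewed, at most 10 in all, crops included, and the job is handed in when it is done.

Besides the shell and the picture viewer there is one more tool, called as a command line: name --pt "numbers of a row" for each row, then --argument value for the rest. servo_tool: Moves the arm, as the interface text tells. Its arguments: {"type":"object","properties":{"rows":{"type":"array","items":{"type":"array","items":{"type":"number"}}}},"required":["rows"]}

```bash
mkdir -p pics; cat > h.py <<'E'
import numpy as np, cv2
from scipy.spatial.transform import Rotation as Rn
from workcell import ctrl
def grab(n):
    ci=ctrl.camera_info(n); im,d=ctrl.get_image(n); np.savez('pics/%s.npz'%n,im=im,d=d,K=ci['intrinsics'],k1=ci['k1'],R=ci['R'],t=ci['t'])
    return im,d,ci
def load(n):
    z=np.load('pics/%s.npz'%n); return z['im'],z['d'],dict(intrinsics=z['K'],k1=float(z['k1']),R=z['R'],t=z['t'])
def rays(ci,uv):
    uv=np.asarray(uv,float).reshape(-1,1,2)
    s=cv2.undistortPoints(uv,np.array(ci['intrinsics'],float),np.array([ci['k1'],0,0,0.]))[:,0]
    return np.c_[s,np.ones(len(s))]
def pts(ci,uv,d):
    r=rays(ci,uv); return (r*np.asarray(d).reshape(-1,1)-ci['t'])@np.array(ci['R'])
def onplane(ci,uv,z):
    R=np.array(ci['R']); c=-R.T@ci['t']; w=rays(ci,uv)@R
    return c+w*((z-c[2])/w[:,2:3])
def save(im,f): cv2.imwrite('pics/'+f,im[...,::-1])
E
python3 - <<'E'
from h import *
a=[grab(n)[0] for n in('top','side')]
save(np.vstack([cv2.resize(a[0],(480,300),interpolation=3),cv2.resize(a[1],(480,300),interpolation=3)]),'a.png')
save(a[0],'top.png');save(a[1],'side.png')
print(ctrl.get_obs())
E
```

```text
{'t': 0.1, 'qpos': array([ 1.23301032e+00,  4.23766721e-01,  1.63058551e+00, -1.90361651e-05,
        1.08861142e+00, -1.89905557e-02]), 'qvel': array([-0.0006422 , -0.00252686, -0.00047961, -0.00022726,  0.00121748,
       -0.00055819]), 'joint_torque': array([-3.18077155e-04, -5.45623255e+01, -2.74325752e+01,  6.45478559e-02,
        1.88067049e-02, -4.49177753e-05]), 'ee_pos': array([195.70069989, 593.05113699, 221.98902481]), 'orientation': array([-4.98595078e-01, -3.10154455e+00,  2.12392812e-03]), 'ft_force': array([0.16863952, 1.29087213, 0.42293948]), 'moment': array([ 0.03912389, -0.01097662,  0.00356517]), 'grasp_force': 0.0, 'width': 87.63285021188928}
```

View pics/top.png

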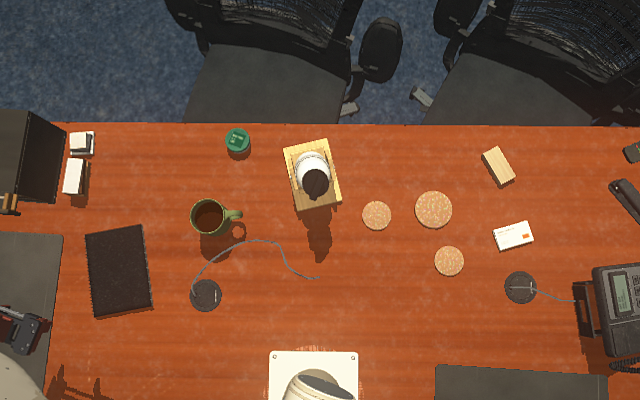

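View pics/side.png

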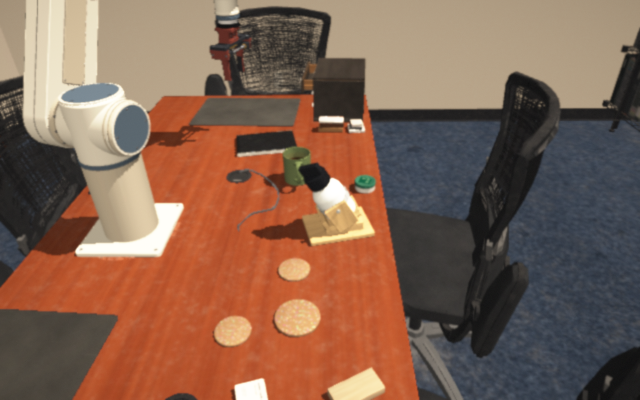

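The top view shows the cap at (315,182), the mug at (208,216) and the tin at (237,140). There are three coasters, at (377,215), (434,209) and (449,261); (434,209) looks largest. In the side view the cap is at (315,177) and the largest coaster at (297,318).

```bash
python3 - <<'E'
from h import *
im,d,ci=load('top')
hsv=cv2.cvtColor(im,cv2.COLOR_RGB2HSV)
print('cam',-ci['R'].T@ci['t'])
for u,v in((377,215),(434,209),(449,261)):
    c=hsv[v-3:v+4,u-3:u+4].reshape(-1,3).mean(0); print(u,v,c)
R=im.astype(int); m=((R[...,2]>60)&(R[...,0]>140)).astype(np.uint8)
n,l,s,c=cv2.connectedComponentsWithStats(m)
for i in range(1,n):
    if 200<s[i,4]<3000 and 350<c[i][0]<470 and c[i][1]>180:
        cn=max(cv2.findContours((l==i).astype(np.uint8),0,1)[0],key=len)
        P=onplane(ci,cn[:,0],8); (x,y),r=cv2.minEnclosingCircle(P[:,:2].astype(np.float32))
        print('coaster',c[i],x,y,'diam',2*r)
# cap: dark pixels elevated, both views
for n in('top','side'):
    im,d,ci=load(n)
    v,u=np.mgrid[0:400,0:640]; P=pts(ci,np.c_[u.ravel(),v.ravel()],d.ravel()); 
    ok=(d.ravel()>0)&(P[:,2]>110)&(im.reshape(-1,3).max(1)<70)&(P[:,0]>350)&(P[:,0]<800)&(abs(P[:,1])<150)
    Q=P[ok]; print(n,len(Q),np.percentile(Q,[2,50,98],axis=0).round(1)); np.save('pics/q_%s.npy'%n,Q)
    # bottle white pts
    ok=(d.ravel()>0)&(P[:,2]>40)&(im.reshape(-1,3).min(1)>150)&(P[:,0]>350)&(P[:,0]<800)&(abs(P[:,1])<150)
    W=P[ok]; print('white',len(W),np.percentile(W,[2,50,98],axis=0).round(1))
a=cv2.resize(load('top')[0][130:240,270:470],(800,440),interpolation=2)
save(a,'crop1.png')
b=cv2.resize(load('side')[0][140:260,270:400],(650,600),interpolation=2); save(b,'crop2.png')
E
```

```text
cam [ 284.87137609  -35.34293467 1304.91999241]
377 215 [ 15.04081633 124.57142857 220.53061224]
434 209 [ 14.95918367 126.16326531 219.93877551]
449 261 [ 14.89795918 124.36734694 220.40816327]
coaster [432.9204244  208.49071618] 471.34771728515625 -296.0274963378906 diam 109.23297119140625
coaster [376.35526316 214.70760234] 450.9423828125 -157.02313232421875 diam 80.6502914428711
coaster [448.70926966 260.16573034] 336.4964294433594 -336.42779541015625 diam 75.38877868652344
top 167 [[459.8 -31.5 163.5]
 [487.8 -10.9 175.6]
 [528.9  24.4 200. ]]
white 602 [[515.3 -31.1  69.4]
 [551.5  13.5 132.5]
 [598.3  48.1 161. ]]
side 570 [[462.2 -34.8 148.6]
 [494.8 -21.  177.8]
 [525.4  -2.5 209. ]]
white 781 [[497.8 -39.   65. ]
 [542.4 -22.2 119.5]
 [603.4  29.2 148.7]]
```

View pics/crop1.png

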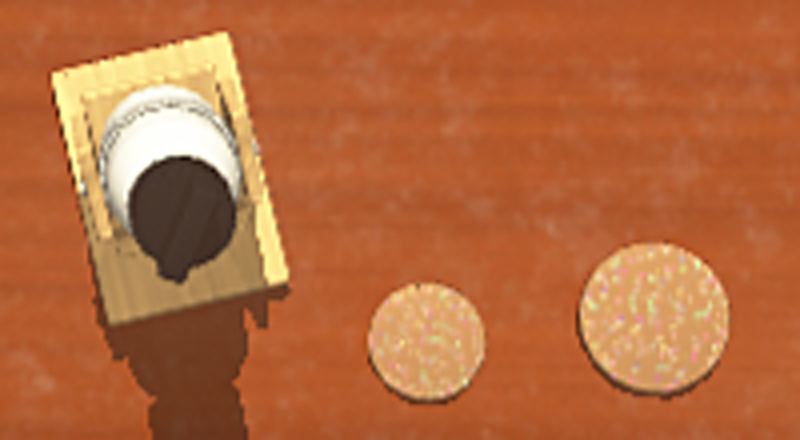

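The crop confirms the coaster at (434,209) as the target: the others measure about 80 mm and 75 mm across and it is clearly the largest. The wing runs roughly from crop (178,275) to (215,195), so it needs a closer look. Next I'll get the cradle yaw and cap axis.

```bash
python3 - <<'E'
from h import *
from scipy.optimize import least_squares
im,d,ci=load('top')
c=np.array([[108,325],[288,283],[228,32],[52,73]])/4+[270,130]
for z in(15,):
    P=onplane(ci,c,z); print(P.round(1))
    print('d',[np.linalg.norm(P[i]-P[(i+1)%4]).round() for i in range(4)])
x=(P[2]+P[3]-P[0]-P[1]); yaw=np.arctan2(x[1],x[0]); f=(P[0]+P[1])/2
xc=np.array([np.cos(yaw),np.sin(yaw),0]); o=f+45*xc; o[2]=0
neck=o+[0,0,140]; a=-.5*xc+[0,0,np.cos(np.pi/6)]
print('yaw',yaw,'neck',neck,'axis',a,'cap o',neck+8*a)
print('depth chk', [d[int(v),int(u)] for u,v in c])
e2=np.cross(a,[0,0,1.]);e2/=np.linalg.norm(e2);e1=np.cross(e2,a)
for n in('top','side'):
    Q=np.load('pics/q_%s.npy'%n)-neck-8*a
    L=np.c_[Q@e1,Q@e2,Q@a]; print(n,np.percentile(L,[1,10,50,90,99],axis=0).round(1))
    S=L[(L[:,2]<33)&(L[:,2]>2)]
    if len(S)>20:
        r=least_squares(lambda p:np.hypot(S[:,0]-p[0],S[:,1]-p[1])-30,[0,0],loss='soft_l1',f_scale=2); print('skirt circle off',r.x,len(S))
# tool pose at hover: z=-a
ob=ctrl.get_obs(); Rt=Rn.from_rotvec(ob['orientation']).as_matrix(); print(Rt.round(3))
cw=ctrl.camera_info('wrist'); print('wristcam in tool', (Rt.T@(-cw['R'].T@cw['t']-ob['ee_pos'])).round(1), (cw['R']@Rt).round(2), cw['intrinsics'][0])
E
```

```text
[[454.6  47.   15. ]
 [482.9 -67.2  15. ]
 [647.8 -27.   15. ]
 [619.1  86.9  15. ]]
d [np.float64(118.0), np.float64(170.0), np.float64(117.0), np.float64(169.0)]
yaw 0.23865767114826478 neck [512.48620541   0.53296595 140.        ] axis [-0.48582809 -0.11819928  0.8660254 ] cap o [ 5.08599581e+02 -4.12628284e-01  1.46928203e+02]
depth chk [np.float32(1321.1318), np.float32(1320.5802), np.float32(1347.6484), np.float32(1330.7091)]
top [[-24.5 -28.    9.7]
 [-19.5 -23.5  16.9]
 [ -4.5  -5.9  32.8]
 [ 28.2  22.7  59.8]
 [ 32.   27.3  63.2]]
skirt circle off [3.51716458 2.04425426] 88
side [[-25.8 -32.3   6. ]
 [-20.4 -29.7  12.7]
 [  0.1 -18.1  35.2]
 [ 20.9   0.3  62.4]
 [ 27.    8.1  64.6]]
skirt circle off [-1.78457545 -0.29526455] 224
[[-0.95   0.313 -0.   ]
 [ 0.313  0.95  -0.001]
 [ 0.    -0.001 -1.   ]]
wristcam in tool [  69.4   -0.7 -162. ] [[-0.    1.    0.  ]
 [-0.97 -0.   -0.26]
 [-0.26 -0.    0.97]] [325.3093166    0.         317.69268225]
```

```bash
cat >> h.py <<'E'
neck=np.array([512.5,.5,140.]); yaw=.2387
xc=np.array([np.cos(yaw),np.sin(yaw),0]); yc=np.array([-xc[1],xc[0],0])
a=-.5*xc+np.array([0,0,np.cos(np.pi/6)]); e1=np.cross(yc,a)   # e1 ~ +x, e2=yc, a : right-handed
co=neck+8*a
def toolR(z,ang,b1=e1,b2=yc):  # tool y at angle ang in (b1,b2), z = tool z
    y=np.cos(ang)*b1+np.sin(ang)*b2; return np.c_[np.cross(y,z),y,z]
def plan(T,R,ob=None):
    ob=ob or ctrl.get_obs(); R0=Rn.from_rotvec(ob['orientation']).as_matrix()
    rv=Rn.from_matrix(R0.T@R).as_rotvec(); s=R0.T@(np.asarray(T)-ob['ee_pos'])
    print('turn',(rv/1.5).round(4),'shift',(s/200).round(4)); return rv,s
E
python3 - <<'E'
from h import *
for n in('top','side'):
    Q=np.load('pics/q_%s.npy'%n)-co; L=np.c_[Q@e1,Q@yc,Q@a]; W=L[(L[:,2]>42)]
    w,v=np.linalg.eigh(np.cov(W[:,:2].T)); print(n,len(W),w,'wing ang',np.degrees(np.arctan2(v[1,1],v[0,1])),W.mean(0))
R=toolR(-a,np.radians(-115)); R1=toolR(np.array([0,0,-1.]),np.radians(-10),np.array([1.,0,0]),np.array([0,1.,0]))
ob=ctrl.get_obs(); plan([350,200,330],R1,ob)
o2=dict(ob,ee_pos=np.array([350,200,330.]),orientation=Rn.from_matrix(R1).as_rotvec()); print(co+150*a); plan(co+150*a,R,o2)
E
```

```text
top 41 [ 41.68684487 134.6559916 ] wing ang 142.02266717286676 [-7.83995441  8.65478927 57.34070385]
side 200 [ 16.29019396 268.93112   ] wing ang 147.95233649130918 [-0.35174059 -8.51398767 55.98819067]
turn [-8.00e-04  6.00e-04  9.51e-01] shift [-1.3486 -1.6252 -0.5378]
[435.73995278 -18.17873524 276.8320138 ]
turn [-0.1369  0.3632  1.036 ] shift [-0.9999  0.6116  0.2658]
```

servo_tool --pt "0 0 0.1 -0.2 -0.24 -0.3 87" --pt "0 0 0.2 -0.4 -0.48 -0.5 87" --pt "0 0 0.3 -0.6 -0.72 -0.54 87" --pt "0 0 0.4 -0.8 -0.95 -0.54 87" --pt "0 0 0.5 -0.8 -1 -0.54 87"

```text
t: 0.72
ee_pos: [285.7, 351.2, 331.0]
orientation: [1.608, 2.698, 0.001]
ft_force: [-0.1, 0.4, -1.0]
width: 87.0
grasp_force: 0.0
```

```bash
python3 - <<'E'
from h import *
ob=ctrl.get_obs(); print(ob['t'],ob['ee_pos'],ob['qpos'])
plan(co+150*a,toolR(-a,np.radians(-124)),ob)
R1=toolR(np.array([0,0,-1.]),np.radians(-40),np.array([1.,0,0]),np.array([0,1.,0]));plan([380,100,330],R1,ob)
E
```

```text
0.725 [285.66988873 351.18065494 331.01524358] [ 8.61847762e-01  3.72008578e-02  1.87285328e+00 -3.61554267e-04
  1.23111752e+00  3.66174991e-01]
turn [-0.2596  0.3658  1.5684] shift [-1.9813 -0.2187  0.2711]
turn [ 4.000e-04 -1.000e-04  7.959e-01] shift [-1.3291 -0.1826  0.0052]
```

servo_tool --pt "0 0 0.12 -0.25 -0.03 0 87" --pt "0 0 0.24 -0.5 -0.06 0 87" --pt "0 0 0.36 -0.75 -0.1 0 87" --pt "0 0 0.48 -1 -0.12 0 87" --pt "0 0 0.6 -1 -0.15 0 87" --pt "0 0 0.72 -1 -0.18 0 87" --pt "0 0 0.8 -1 -0.18 0 87"

```text
t: 1.6
ee_pos: [349.3, 160.2, 330.4]
orientation: [-2.851, -1.32, 0.001]
ft_force: [0.1, 0.6, -0.2]
width: 86.8
grasp_force: 0.0
```

```bash
python3 - <<'E'
from h import *
ob=ctrl.get_obs(); print(ob['t'],ob['ee_pos'],ob['qpos'])
plan(co+150*a,toolR(-a,np.radians(-124)),ob)
E
```

```text
1.6 [349.3475987  160.22982331 330.43318879] [ 3.99076130e-01 -8.48176883e-02  1.99243384e+00 -2.05507250e-05
  1.23456191e+00  1.10254621e+00]
turn [-0.0065  0.3717  0.795 ] shift [-0.4007  0.9065  0.268 ]
```

servo_tool --pt "0 0.05 0.11 -0.06 0.15 0.03 87" --pt "0 0.1 0.22 -0.12 0.3 0.06 87" --pt "0 0.15 0.33 -0.18 0.45 0.1 87" --pt "0 0.2 0.44 -0.24 0.6 0.14 87" --pt "0 0.25 0.55 -0.3 0.75 0.2 87" --pt "-0.005 0.3 0.66 -0.35 0.85 0.24 87" --pt "-0.006 0.35 0.75 -0.4 0.906 0.268 87" --pt "-0.0065 0.372 0.795 -0.4 0.906 0.268 87" --pt "-0.0065 0.372 0.795 -0.4 0.906 0.268 87"

```text
t: 2.72
ee_pos: [436.4, -16.9, 276.5]
orientation: [-2.803, 0.494, -0.696]
ft_force: [-0.2, -0.7, -0.6]
width: 87.1
grasp_force: 0.0
```

```bash
python3 - <<'E'
from h import *
ob=ctrl.get_obs(); print(ob['t'],ob['ee_pos'],ob['qpos'],ob['ft_force'])
plan(co+150*a,toolR(-a,np.radians(-124)),ob)
im,d,ci=grab('wrist'); save(im,'w1.png')
v,u=np.mgrid[0:400,0:640]; P=pts(ci,np.c_[u.ravel(),v.ravel()],d.ravel())-co; L=np.c_[P@e1,P@yc,P@a]
ok=(d.ravel()>0)&(np.hypot(L[:,0],L[:,1])<45)
W=L[ok&(L[:,2]>52)&(L[:,2]<75)]; print(len(W),np.percentile(W,[1,50,99],axis=0).round(1))
r=cv2.minAreaRect(W[:,:2].astype(np.float32)); print(r)
w,vv=np.linalg.eigh(np.cov(W[:,:2].T)); print('wing',np.degrees(np.arctan2(vv[1,1],vv[0,1])),W.mean(0))
T=L[ok&(L[:,2]>28)&(L[:,2]<42)];print('flat',np.percentile(T,[1,50,99],axis=0).round(1)); print(cv2.minEnclosingCircle(T[:,:2].astype(np.float32)))
E
```

```text
2.725 [436.35042734 -16.93961338 276.51269574] [-0.22897964 -0.136282    2.2734266   0.43399214  0.57351382  1.37560942] [-0.18632937 -0.72040951 -0.56069315]
turn [-0.0017  0.0013  0.0031] shift [ 0.0004  0.0061 -0.0036]
1354 [[-22.5 -20.4  54.8]
 [  3.2  -2.1  62.2]
 [ 26.7  17.4  63.8]]
((1.7817497253417969, -1.2671470642089844), (15.59907341003418, 55.38432312011719), 56.12652587890625)
wing 146.29452090682813 [ 2.89317443 -1.933866   61.93730626]
flat [[-25.6 -29.3  28.7]
 [  4.   -2.9  34.4]
 [ 30.1  26.6  36.2]]
((1.5429036617279053, -0.8332679867744446), 30.3125)
```

View pics/w1.png

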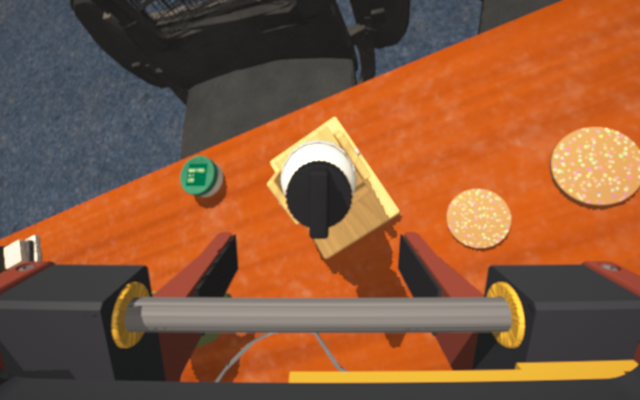

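The wrist view shows the wing at (318,195), running vertically in the image, between the open fingers. The biggest coaster is at (600,165) and the smaller one at (478,218). The cap is within 2 mm of the estimate, so I'll descend.

```bash
echo 'co=co+1.7*e1-1.2*yc' >> h.py; python3 - <<'E'
from h import *
plan(co+37*a,toolR(-a,np.radians(-123.8)))
im,d,ci=load('wrist')
m=cv2.inRange(cv2.cvtColor(im,cv2.COLOR_RGB2HSV),(8,60,150),(25,170,255))
for n in('top','wrist'):
    im,d,ci=load(n); v,u=np.mgrid[0:400,0:640]; P=pts(ci,np.c_[u.ravel(),v.ravel()],d.ravel())
    m=((im[...,2]>60)&(im[...,0]>140)).ravel()&(np.hypot(P[:,0]-471,P[:,1]+296)<75)
    Q=onplane(ci,np.c_[u.ravel()[m],v.ravel()[m]],8); print(n,m.sum(),Q.mean(0),np.percentile(Q,[.5,99.5],axis=0)[:,:2].mean(0),np.ptp(np.percentile(Q,[.5,99.5],axis=0),axis=0))
E
```

```text
turn [-0.0019  0.001   0.0017] shift [0.0084 0.0096 0.5619]
top 1176 [ 468.82777262 -298.1680461     8.        ] [ 477.1765593  -296.36020376] [115.82730047  99.42200056   0.        ]
wrist 5831 [ 465.9290733  -300.31072066    8.        ] [ 474.26403765 -299.42916274] [1.09959314e+02 9.51174692e+01 1.13686838e-13]
```

servo_tool --pt "-0.002 0.001 0.002 0.008 0.0096 0.15 87" --pt "-0.002 0.001 0.002 0.008 0.0096 0.3 87" --pt "-0.002 0.001 0.002 0.008 0.0096 0.42 87" --pt "-0.002 0.001 0.002 0.008 0.0096 0.5 80" --pt "-0.002 0.001 0.002 0.008 0.0096 0.55 60" --pt "-0.002 0.001 0.002 0.008 0.0096 0.56 30" --pt "-0.002 0.001 0.002 0.008 0.0096 0.56 0" --pt "-0.002 0.001 0.002 0.008 0.0096 0.56 0" --pt "-0.002 0.001 0.002 0.008 0.0096 0.56 0"

```text
t: 3.9
ee_pos: [492.6, -5.8, 180.8]
orientation: [-2.803, 0.5, -0.701]
ft_force: [-0.8, -0.3, -0.4]
width: 33.5
grasp_force: 0.0
```

```bash
cat > st.py <<'E'
from h import *
ob=ctrl.get_obs(); P=ob['ee_pos']-co; print('t',ob['t'],'loc',(P@e1).round(1),(P@yc).round(1),(P@a).round(2),'F',(ob['ft_force']@np.c_[e1,yc,a]).round(1),'w',ob['width'],ob['grasp_force'],'q',ob['qpos'].round(2),'M',(ob['moment']@np.c_[e1,yc,a]).round(2))
y=Rn.from_rotvec(ob['orientation']).as_matrix()[:,1]; print('yang',np.degrees(np.arctan2(y@yc,y@e1)))
E
python3 st.py
```

```text
t 3.9 loc 0.6 -0.2 37.72 F [-0.9 -0.1  0.1] w 33.488715947321516 0.0 q [-0.16  0.16  2.28  0.75  0.29  1.09] M [ 0.06  0.37 -0.01]
yang -123.89132168657898
```

servo_tool --pt "0 0 0 0 0 0 0" --pt "0 0 0 0 0 0 0" --pt "0 0 0 0 0 0 0" --pt "0 0 0 0 0 0 0"

```text
t: 4.4
ee_pos: [492.5, -5.8, 180.4]
orientation: [-2.804, 0.5, -0.7]
ft_force: [-1.4, -0.3, 3.1]
width: 15.7
grasp_force: 30.0
```

```bash
python3 st.py
```

```text
t 4.4 loc 0.4 -0.2 37.45 F [0.3 0.  3.4] w 15.706551913413955 29.997583329677582 q [-0.16  0.16  2.28  0.75  0.29  1.09] M [ 0.09  0.37 -0.01]
yang -123.90478535118109
```

servo_tool --pt "0 0 0 0 0 0.015 0" --pt "0 0 0 0 0 0.03 0" --pt "0 0 0 0 0 0.033 0" --pt "0 0 0 0 0 0.033 0"

```text
t: 4.9
ee_pos: [495.6, -5.0, 174.9]
orientation: [-2.803, 0.5, -0.7]
ft_force: [-7.9, -1.3, 12.8]
width: 15.8
grasp_force: 30.0
```

```bash
python3 st.py
```

```text
t 4.9 loc 0.4 -0.1 31.03 F [-0.6  0.6 15.1] w 15.784294017728978 30.003654062747955 q [-0.15  0.18  2.28  0.78  0.27  1.05] M [ 0.15  0.53 -0.04]
yang -123.90401786490273
```

servo_tool --pt "0 0 -0.09 0 0 0 0" --pt "0 0 -0.18 0 0 0 0" --pt "0 0 -0.27 0 0 0 0" --pt "0 0 -0.36 0 0 0 0" --pt "0 0 -0.45 0 0 0 0" --pt "0 0 -0.54 0 0 0 0" --pt "0 0 -0.63 0 0 0 0" --pt "0 0 -0.72 0 0 0 0" --pt "0 0 -0.81 0 0 0 0" --pt "0 0 -0.88 0 0 0 0"

```text
t: 6.15
ee_pos: [495.5, -3.0, 174.9]
orientation: [2.583, 1.364, 0.761]
ft_force: [-3.5, 10.8, 11.4]
width: 15.9
grasp_force: 30.0
```

```bash
python3 st.py; python3 -c "
from h import *
save(grab('wrist')[0],'w2.png')"
```

```text
t 6.15 loc 0.7 1.8 30.91 F [ 4.9 11.4 10.3] w 15.88762903733015 30.01562923192978 q [-0.15  0.18  2.28  0.79  0.28 -0.27] M [ 2.25 -0.58 -0.12]
yang -48.06870109107917
```

View pics/w2.png

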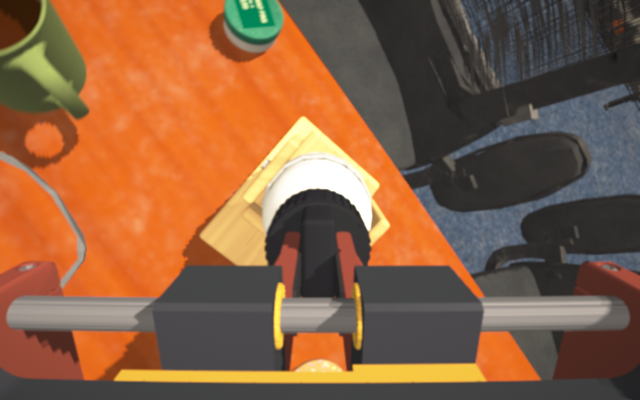

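The cap is still held and still pressed after 1.32 rad of turn: the fingers are on the wing at (320,240). I'll lift a little and check the force.

servo_tool --pt "0 0 -0.88 0 0 -0.02 0" --pt "0 0 -0.88 0 0 -0.04 0" --pt "0 0 -0.88 0 0 -0.06 0" --pt "0 0 -0.88 0 0 -0.08 0"

```text
t: 6.7
ee_pos: [486.8, -5.0, 187.6]
orientation: [1.808, 2.109, 0.605]
ft_force: [2.9, 10.1, -2.9]
width: 15.7
grasp_force: 30.0
```

I repeated the turn by mistake: rows count from the pose at the start of each call, so the cap turned about 0.7 rad further while rising. No large force showed. Checking before I go on.

```bash
python3 st.py
```

```text
t 6.7 loc -0.7 1.9 46.35 F [ 3.1  9.2 -5.1] w 15.74382085458594 29.997586011886597 q [-0.16  0.14  2.28  0.7   0.31 -0.94] M [ 1.96 -0.24 -0.04]
yang -4.9483403877130225
```

servo_tool --pt "0 0 0 -0.005 0 -0.03 0" --pt "0 0 0 -0.008 0 -0.06 0" --pt "0 0 0 -0.008 0 -0.1 0" --pt "0 0 0 -0.008 0 -0.15 0" --pt "0 0 0 -0.008 0 -0.22 0" --pt "0 0 0 -0.008 0 -0.3 0" --pt "0 0 0 -0.008 0 -0.4 0" --pt "0 0 0 -0.008 0 -0.4 0"

```text
t: 7.7
ee_pos: [449.6, -18.4, 259.1]
orientation: [1.811, 2.096, 0.607]
ft_force: [-0.0, -0.4, -1.3]
width: 15.9
grasp_force: 30.0
```

```bash
python3 st.py; python3 - <<'E'
from h import *
im,d,ci=grab('wrist'); im2=grab('side')[0]
save(np.hstack([cv2.resize(im,(480,300)),cv2.resize(im2[120:245,250:383],(320,300))]),'w3.png')
v,u=np.mgrid[0:400,0:640]; P=pts(ci,np.c_[u.ravel(),v.ravel()],d.ravel())
ob=ctrl.get_obs(); R0=Rn.from_rotvec(ob['orientation']).as_matrix(); L=(P-ob['ee_pos'])@R0
ok=(d.ravel()>0)&(im.reshape(-1,3).max(1)<70)&(np.hypot(L[:,0],L[:,1])<45)&(L[:,2]>-30)&(L[:,2]<45)
print(np.percentile(L[ok],[1,50,99],axis=0).round(1))
F=L[ok&(abs(L[:,0])>12)&(L[:,2]>-12)&(L[:,2]<6)]; print('flat z',len(F),np.percentile(F[:,2],[10,50,90]) if len(F) else 0)
if len(F)>20:
    A=np.c_[F[:,:2],np.ones(len(F))]; print('plane',np.linalg.lstsq(A,F[:,2],rcond=None)[0])
E
```

```text
t 7.7 loc 1.0 -2.3 127.95 F [-0.8 -0.4 -1. ] w 15.900637754308198 29.999773800373077 q [-0.22 -0.08  2.28  0.47  0.51 -0.73] M [-0.02  0.34 -0.03]
yang -5.295048624251893
[[-12.9 -25.  -27.6]
 [ 12.7   1.1  -1.5]
 [ 26.7  29.   26.9]]
flat z 1301 [-4.6819662   1.82080126  4.34164698]
plane [-2.66248542e-01 -5.21819973e-04  6.16845346e+00]
```

View pics/w3.png

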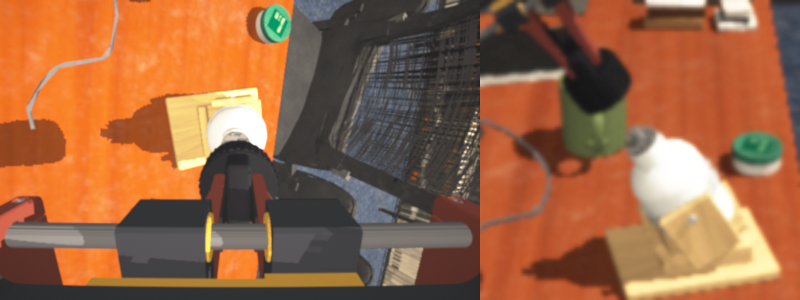

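The cap is off and held: the bare neck is visible at (640,140) in the side crop, and the cap hangs in the fingers at (600,80). I'll check the cap's tilt in the grip and plan the placing.

```bash
python3 - <<'E'
from h import *
ob=ctrl.get_obs(); R0=Rn.from_rotvec(ob['orientation']).as_matrix()
im,d,ci=load('wrist'); v,u=np.mgrid[0:400,0:640]
L=(pts(ci,np.c_[u.ravel(),v.ravel()],d.ravel())-ob['ee_pos'])@R0
ok=(d.ravel()>0)&(np.hypot(L[:,0],L[:,1])<40)&(L[:,0]>0)
for lo in range(6,34,3):
    s=ok&(L[:,0]>=lo)&(L[:,0]<lo+3); A=s&(abs(L[:,1])>10)&(abs(L[:,1])<22); B=s&(abs(L[:,1])<6)
    print(lo,'side',A.sum(),np.percentile(L[A,2],[25,50]).round(1) if A.any() else '','wing',B.sum(),np.percentile(L[B,2],[25,50,75]).round(1) if B.any() else '')
im,d,ci=load('side'); L=(pts(ci,np.c_[u.ravel(),v.ravel()],d.ravel())-ob['ee_pos'])@R0
ok=(d.ravel()>0)&(im.reshape(-1,3).max(1)<70)&(np.hypot(L[:,0],L[:,1])<45)&(L[:,2]>-5)&(L[:,2]<50)
print('side',ok.sum(),np.percentile(L[ok],[2,50,98],axis=0).round(1)); 
for lo in range(-35,35,7):
    s=ok&(L[:,0]>=lo)&(L[:,0]<lo+7)
    if s.sum()>8: print(lo,s.sum(),np.percentile(L[s,2],[3,97]).round(1),np.percentile(L[s,1],[3,97]).round(1))
z=np.array([0,0,-1.])
for ang in(-5,-60,-90): print(ang);plan([440,-150,260],toolR(z,np.radians(ang),np.array([1.,0,0]),np.array([0,1.,0])),ob)
E
```

```text
6 side 323 [-53.   -7.6] wing 154 [-26.5 -26.  -25.6]
9 side 1798 [-43.4 -29.6] wing 185 [-26.4 -26.  -25.6]
12 side 381 [1.4 2. ] wing 213 [-26.4 -25.9 -25. ]
15 side 2161 [-107.7 -105.5] wing 693 [-108.6 -107.5  -26.6]
18 side 2337 [-106.1 -104.9] wing 534 [-109.3  -97.7  -25.9]
21 side 4012 [-116.1 -114.2] wing 1897 [-116.2 -114.4  -98.3]
24 side 1600 [-105.1 -104.7] wing 1818 [-97.6 -95.4  -5.9]
27 side 1619 [-105.1 -104.8] wing 251 [-96.  -94.8  21.6]
30 side 5378 [-103.3  -98.6] wing 40 [140.9 141.3 142. ]
33 side 75 [146.5 148.5] wing 51 [143.1 143.6 144.3]
side 425 [[-34.6 -27.2  -2.6]
 [-26.6   5.   12.1]
 [  1.2  27.2  34.1]]
-35 189 [-2.6 34.1] [-16.2  14.5]
-28 90 [ 1.3 33.4] [-24.1  22.3]
-21 67 [-0.8 30.9] [-28.5  26.5]
-14 41 [-2.  27.6] [-29.2  27.8]
-7 21 [ 0.8 27.5] [-24.9  28.2]
-5
turn [ 0.3433 -0.0721  0.1517] shift [-0.6429 -0.1096 -0.11  ]
-60
turn [ 0.2871 -0.2354  0.776 ] shift [-0.6429 -0.1096 -0.11  ]
-90
turn [ 0.2308 -0.3218  1.1151] shift [-0.6429 -0.1096 -0.11  ]
```

```bash
python3 - <<'E'
from h import *
plan([450,-160,270],toolR(np.array([0,0,-1.]),np.radians(-30),np.array([1.,0,0]),np.array([0,1.,0])))
E
```

```text
turn [ 0.3248 -0.147   0.4357] shift [-0.6978 -0.0473 -0.1347]
```

servo_tool --pt "0 0 0 -0.05 0 -0.1 0" --pt "0.06 -0.03 0.08 -0.15 0 -0.14 0" --pt "0.12 -0.055 0.16 -0.28 -0.02 -0.14 0" --pt "0.18 -0.08 0.24 -0.4 -0.03 -0.14 0" --pt "0.24 -0.11 0.32 -0.55 -0.04 -0.135 0" --pt "0.3 -0.135 0.4 -0.65 -0.047 -0.135 0" --pt "0.325 -0.147 0.436 -0.698 -0.047 -0.135 0" --pt "0.325 -0.147 0.436 -0.698 -0.047 -0.135 0" --pt "0.325 -0.147 0.436 -0.698 -0.047 -0.135 0"

```text
t: 8.93
ee_pos: [449.5, -159.3, 269.1]
orientation: [-2.718, -1.572, 0.001]
ft_force: [-0.4, 0.2, -0.1]
width: 15.8
grasp_force: 30.0
```

```bash
cat > pl.py <<'E'
from h import *
ob=ctrl.get_obs(); R0=Rn.from_rotvec(ob['orientation']).as_matrix(); print(ob['t'],ob['ee_pos'],R0[:,2].round(3),ob['qpos'].round(2),ob['ft_force'])
im,d,ci=grab('wrist'); save(im,'w4.png')
v,u=np.mgrid[0:400,0:640]; uv=np.c_[u.ravel(),v.ravel()]; P=onplane(ci,uv,8)
m=((im[...,2]>60)&(im[...,0]>140)).ravel()&(np.hypot(P[:,0]-468,P[:,1]+299)<70)
l=cv2.morphologyEx(m.reshape(400,640).astype(np.uint8),cv2.MORPH_OPEN,np.ones((5,5)))
cn=max(cv2.findContours(l,0,1)[0],key=cv2.contourArea); Q=onplane(ci,cn[:,0],8)
el=cv2.fitEllipse(Q[:,:2].astype(np.float32)); print('coaster',el, cn[:,0].min(0),cn[:,0].max(0))
c=np.r_[el[0],8]
Rd=toolR(np.array([0,0,-1.]),np.radians(-30),np.array([1.,0,0]),np.array([0,1.,0]))
# cap center in tool: flat/skirt from wrist pts
L=(pts(ci,uv,d.ravel())-ob['ee_pos'])@R0; w=(abs(L[:,1])<12)&(L[:,2]>-29)&(L[:,2]<-22)&(abs(L[:,0])<40)&(im.reshape(-1,3).max(1)<70)
print('wing x max',np.percentile(L[w,0],[50,98,99.5]),'z',np.median(L[w,2]))
plan([c[0],c[1],8+37+40],Rd,ob)
E
python3 pl.py
```

```text
8.925 [ 449.5351717  -159.27875448  269.09020264] [-0.002  0.001 -1.   ] [-0.37  0.15  1.9   0.    1.1   0.16] [-0.35764704  0.15941914 -0.09675845]
coaster ((486.08612060546875, -295.2524719238281), (62.20816421508789, 92.58094024658203), 160.66758728027344) [366 204] [411 265]
wing x max [ 7.39319798 25.07158631 25.63998405] z -25.031956121902194
turn [-0.0015 -0.0002  0.0009] shift [-0.4984  0.4996  0.9192]
```

View pics/w4.png

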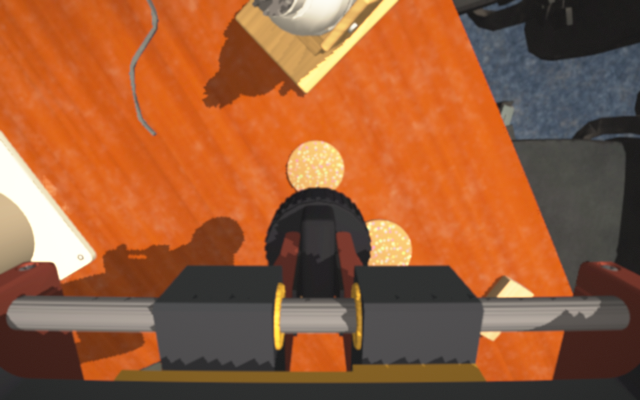

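The held cap at (318,230) hides part of the big coaster at (385,245), so the fit from this view is no good. I'll fit it from the fixed top and side views instead.

```bash
python3 - <<'E'
from h import *
for n,(su,sv) in(('top',(434,209)),('side',(297,318))):
    im,d,ci=load(n); R=im.astype(int)
    for th in(60,75,90):
        m=((R[...,2]>th)&(R[...,0]>140)).astype(np.uint8); m=cv2.morphologyEx(cv2.morphologyEx(m,cv2.MORPH_CLOSE,np.ones((3,3))),cv2.MORPH_OPEN,cv2.getStructuringElement(2,(9,9)))
        k,l,s,c=cv2.connectedComponentsWithStats(m); i=l[sv,su]
        cn=max(cv2.findContours((l==i).astype(np.uint8),0,1)[0],key=cv2.contourArea); Q=onplane(ci,cn[:,0],8)
        print(n,th,i,s[i],cv2.fitEllipse(Q[:,:2].astype(np.float32)))
E
```

```text
top 60 5 [ 415  190   38   38 1139] ((467.2223205566406, -299.3779602050781), (92.71114349365234, 98.79279327392578), 135.21432495117188)
top 75 6 [ 415  191   37   37 1083] ((466.1568298339844, -300.34503173828125), (92.79873657226562, 92.99988555908203), 50.209716796875)
top 90 5 [ 415  191   37   37 1062] ((466.6938781738281, -300.52386474609375), (91.64575958251953, 92.3076400756836), 162.04164123535156)
side 60 6 [ 274  297   50   40 1543] ((467.7964782714844, -300.5640563964844), (98.14384460449219, 112.41034698486328), 137.15719604492188)
side 75 6 [ 275  299   46   37 1362] ((464.8075256347656, -303.2994079589844), (95.3416519165039, 97.6156234741211), 19.018075942993164)
side 90 6 [ 275  299   46   37 1306] ((464.6594543457031, -303.1976623535156), (93.68247985839844, 95.22865295410156), 14.40378189086914)
```

```bash
python3 - <<'E'
from h import *
plan([467,-299.3,75],toolR(np.array([0,0,-1.]),np.radians(-30),np.array([1.,0,0]),np.array([0,1.,0])))
E
```

```text
turn [-0.0013 -0.0001  0.0009] shift [-0.5634  0.4274  0.9707]
```

servo_tool --pt "0 0 0 -0.15 0.11 0.1 0" --pt "0 0 0 -0.3 0.23 0.25 0" --pt "0 0 0 -0.45 0.34 0.45 0" --pt "0 0 0 -0.563 0.427 0.65 0" --pt "-0.001 0 0 -0.563 0.427 0.85 0" --pt "-0.001 0 0 -0.563 0.427 0.95 0" --pt "-0.001 0 0 -0.563 0.427 0.97 0" --pt "-0.001 0 0 -0.563 0.427 0.97 0"

```text
t: 9.98
ee_pos: [467.7, -299.8, 76.4]
orientation: [2.719, 1.571, 0.001]
ft_force: [0.8, 0.5, 0.5]
width: 16.1
grasp_force: 30.0
```

```bash
python3 - <<'E'
from h import *
ob=ctrl.get_obs(); print(ob['ft_force'])
plan([467,-299.3,46],toolR(np.array([0,0,-1.]),np.radians(-30),np.array([1.,0,0]),np.array([0,1.,0])))
a1=grab('side')[0]; save(cv2.resize(a1[230:380,220:420],(800,600),interpolation=2),'s5.png')
E
```

```text
[0.82706933 0.50880552 0.45962169]
turn [0.0007 0.0001 0.0005] shift [ 0.0004 -0.0045  0.1521]
```

View pics/s5.png

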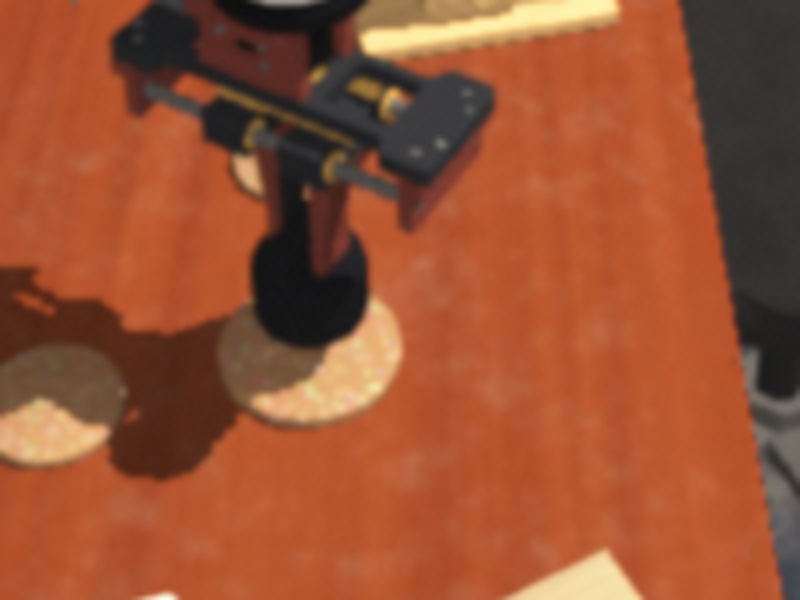

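The cap hangs upright at crop (310,290) over the big coaster (310,360). Lowering to contact.

servo_tool --pt "0 0 0 0 -0.003 0.07 0" --pt "0 0 0 0 -0.003 0.12 0" --pt "0 0 0 0 -0.003 0.14 0" --pt "0 0 0 0 -0.003 0.148 0" --pt "0 0 0 0 -0.003 0.152 0" --pt "0 0 0 0 -0.003 0.152 0"

```text
t: 10.78
ee_pos: [466.7, -299.5, 45.9]
orientation: [-2.72, -1.571, 0.0]
ft_force: [-1.8, 2.8, 4.4]
width: 16.1
grasp_force: 30.0
```

Contact at 4.4 N. Release, then rise.

servo_tool --pt "0 0 0 0 0 0 20" --pt "0 0 0 0 0 0 30" --pt "0 0 0 0 0 0 45" --pt "0 0 0 0 0 0 60" --pt "0 0 0 0 0 -0.05 60" --pt "0 0 0 0 0 -0.2 60" --pt "0 0 0 0 0 -0.45 60" --pt "0 0 0 0 0 -0.7 60"

```text
t: 11.78
ee_pos: [466.7, -299.5, 187.3]
orientation: [2.721, 1.571, -0.0]
ft_force: [0.7, 0.4, -0.9]
width: 60.4
grasp_force: 0.0
```

servo_tool --pt "0 0 0 0.25 0 0 60" --pt "0 0 0 0.5 0 0 60" --pt "0 0 0 0.5 0 0 60"

```text
t: 12.15
ee_pos: [518.1, -210.8, 186.3]
orientation: [2.717, 1.576, 0.002]
ft_force: [-0.5, -0.0, 0.5]
width: 60.0
grasp_force: 0.0
```

```bash
python3 - <<'E'
from h import *
print(ctrl.get_obs()['t'])
a1=grab('side')[0]; im,d,ci=grab('wrist'); save(np.hstack([cv2.resize(a1[110:360,200:420],(352,400)),cv2.resize(im,(448,400))]),'f.png')
v,u=np.mgrid[0:400,0:640]; uv=np.c_[u.ravel(),v.ravel()]; P=pts(ci,uv,d.ravel()); near=(d.ravel()>0)&(np.hypot(P[:,0]-466,P[:,1]+301)<60)
W=P[near&(P[:,2]>66)&(P[:,2]<80)]; T=P[near&(P[:,2]>38)&(P[:,2]<48)]; print(np.median(W,0),cv2.minAreaRect(W[:,:2].astype(np.float32)),cv2.minEnclosingCircle(T[:,:2].astype(np.float32)))
m=((im[...,2]>75)&(im[...,0]>140)).ravel()&near; m=cv2.morphologyEx(m.reshape(400,640).astype(np.uint8),cv2.MORPH_OPEN,np.ones((7,7)))
cn=max(cv2.findContours(m,0,1)[0],key=cv2.contourArea); Q=onplane(ci,cn[:,0],8)[:,:2]
print('coaster',cv2.minEnclosingCircle(Q.astype(np.float32)))
E
```

```text
12.15
[ 475.34336839 -286.74309477   70.46360225] ((474.5711669921875, -287.90618896484375), (25.09416961669922, 15.512086868286133), 60.417724609375) ((467.058837890625, -300.84539794921875), 30.028961181640625)
coaster ((468.6933898925781, -297.6471252441406), 47.2084846496582)
```

View pics/f.png

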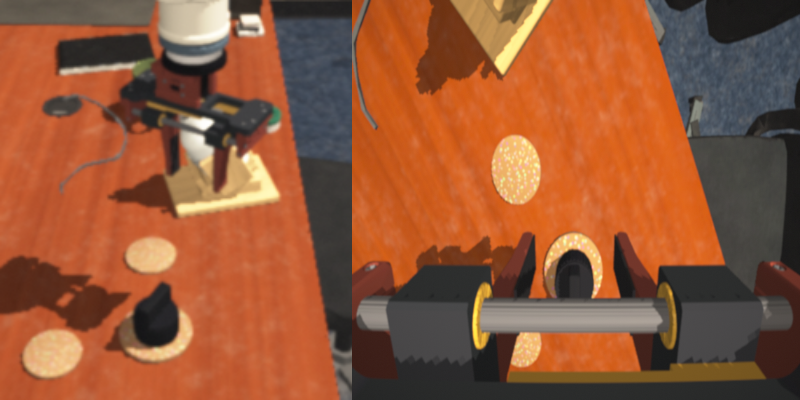

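The cap stands upright, wing up, at (157,315) in the side half. It is centred on the big coaster to within about 3 mm, and the gripper is clear of it. Handing in.

```bash
python3 -c "
from workcell import ctrl
print(ctrl.close_job())"
```

```text
the job is handed in; nothing more can be done
None
```

The cap is unlocked, lifted off and standing upright, wing up, within about 3 mm of the middle of the largest cork coaster; the arm never went near the mug or the tin, and the job was handed in at about 12 s.

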